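# Jack the bench hot plate off its front levelling feet and hold it

## Task

The bench hot plate must come up off its two front feet so that your lab partner can adjust them. Holding the scraper block, wipe the loose marble chips sideways, clear of the strip of bench straight in front of the plate's ringed lifting lug, leave the scraper on the bench, and stand the jack flat on that strip with its saddle squarely under the lug's pad and its handle pointing straight out in front. Then pump the handle until, with it pushed right down, both front feet are at least 5 mm clear of the bench, and finish with the gripper still holding the handle down so that the jack alone carries the plate; do not shove the plate out of its place or disturb anything else on the bench.

Things in the scene. Friction and masses are not known exactly. Their poses are not given: they have to be found in the camera images.
- hotplate: the yellow bench hot plate, loose, about 5 to 7 kg: a steel box 260 (x) by 300 (y) mm, underside 62 and white top 158 mm above the bench, on four levelling legs with 34 mm round feet at x = 60 and 270, y = +-125 mm. Origin on the bench below the lift pad, z up; -x is its front, with two black knobs and, in the middle, the lifting lug. When the lug is raised it tips about its rear feet
- lift_pad (a point): the lift point: centre of the underside of a round steel pad (28 mm diameter) beneath the lifting lug, 98 mm above the bench while all feet stand. The lug is a steel tongue 46 mm wide, its top 111 mm above the bench, with a raised ring marking the spot; it ends 15 mm in front of the pad's centre, and the plate's front face is 35 mm behind that centre. Axes as the hot plate's
- front_foot_left (a point): centre of the underside of the front left foot (the plate's +y side); height 0 when it stands on the bench
- front_foot_right (a point): centre of the underside of the front right foot (the plate's -y side)
- jack: the ratchet lever jack, loose, 0.87 kg: grey base plate 200 by 64 by 8 mm, two grey cheek plates upright on it, a toothed post with a round dark saddle at one end, a pump handle at the other. Origin on the underside of the base, on the saddle's vertical axis; the handle points along -x; the base reaches from x = +26 to x = -174 mm, y = +-32 mm. The lever's pivot is at x = -60, z = 58 mm
- jack_grip (a point): where to take hold of the jack to carry it, close to its balance point: midway between the cheek plates' outer faces, at x = -70, y = 0, z = 52 mm in the jack's frame. The cheeks are 40 mm wide over their outer faces (jack's y), 50 mm long here (x = -42 to -92 mm) and their tops are 76 mm above the base's underside; axes as the jack's
- jack_saddle (a point): centre of the top of the saddle (36 mm diameter), on the toothed post that rises out of the jack; 73 to 81 mm above the jack's underside at the start, and it can rise to 121 mm
- jack_handle (a point): middle of the black sleeve (90 mm long, 22 mm diameter) of the pump handle, 140 mm from the pivot; about 107 mm above the bench with the handle up, 44 mm with it right down. Its x axis lies along the lever, from the sleeve towards the pivot
- lever (a joint): angle of the pump handle in rad: 0 = up (21 degrees above level), 0.46 = right down against its stop (6 degrees below level). A spring (2 to 3 N at the sleeve) lifts it when it is let go; with the plate's weight on the jack it takes some 9 to 16 N at the sleeve to push and hold it down
- post (a joint): how far the saddle's post is out, m (0 to 0.05). A full down stroke raises it by 12 to 21 mm (a pawl catches teeth 8 mm apart, so its first part may be idle). When the handle comes up the unloaded post stays, so strokes add up; but there is no load lock: under the plate's weight it sinks with the handle until the plate's feet stand again, and the next full stroke lifts the plate anew, higher
- scraper_mid (a point): centre of the scraper block, a loose wooden block 120 (x) by 26 (y) by 54 mm on an 8 mm thick steel strip 124 by 30 mm, 61 mm high in all, standing on the strip; this point is 30 mm above its underside, x along its length; 0.16 kg
- chip1_mid (a point): centre of a loose white marble chip, about 19 mm across and 11 mm high, 10 g; at the start the four lie on the bench 70 to 150 mm in front of the lift pad and within 30 mm either side of the line straight out from it
- chip2_mid (a point): another such chip, about 17 mm across, 13 mm high
- chip3_mid (a point): another such chip, about 19 mm across, 10 mm high
- chip4_mid (a point): another such chip, about 19 mm across, 12 mm high
- beaker: bystander: glass beaker, 72 mm diameter, 95 mm high; origin under its middle
- flask: bystander: conical glass flask, 82 mm diameter, 130 mm high; origin under its middle
- wash_bottle: bystander: white bottle with red cap, 60 mm diameter, 160 mm high; origin under its middle
- chip_jar: bystander: glass jar with white lid, 72 mm diameter, 85 mm high; origin under its middle
- small_beaker: bystander: small glass beaker, 48 mm diameter, 55 mm high; origin under its middle

How it is judged:
On the way, in this order (a step that is already met when the one before it is completed fails the run):
1. the four chips are wiped off the jack's strip of bench while the scraper is in the gripper ((y of chip1_mid in the frame of hotplate above 0.042 m or y of chip1_mid in the frame of hotplate below -0.042 m or x of chip1_mid in the frame of hotplate below -0.19 m) and (y of chip2_mid in the frame of hotplate above 0.042 m or y of chip2_mid in the frame of hotplate below -0.042 m or x of chip2_mid in the frame of hotplate below -0.19 m) and (y of chip3_mid in the frame of hotplate above 0.042 m or y of chip3_mid in the frame of hotplate below -0.042 m or x of chip3_mid in the frame of hotplate below -0.19 m) and (y of chip4_mid in the frame of hotplate above 0.042 m or y of chip4_mid in the frame of hotplate below -0.042 m or x of chip4_mid in the frame of hotplate below -0.19 m) and contact force between the fingers and scraper above 1 N), for 0.1 s.
2. the jack stands flat on the cleared bench, saddle under the lift pad, handle straight out in front (horizontal distance between jack_saddle and lift_pad below 0.012 m and angle between the x axis of jack and the x axis of hotplate, either way round below 0.25 rad and height (world z) of jack below 0.004 m and angle between jack's own z axis and vertical below 0.03 rad and (y of chip1_mid in the frame of hotplate above 0.042 m or y of chip1_mid in the frame of hotplate below -0.042 m or x of chip1_mid in the frame of hotplate below -0.19 m) and (y of chip2_mid in the frame of hotplate above 0.042 m or y of chip2_mid in the frame of hotplate below -0.042 m or x of chip2_mid in the frame of hotplate below -0.19 m) and (y of chip3_mid in the frame of hotplate above 0.042 m or y of chip3_mid in the frame of hotplate below -0.042 m or x of chip3_mid in the frame of hotplate below -0.19 m) and (y of chip4_mid in the frame of hotplate above 0.042 m or y of chip4_mid in the frame of hotplate below -0.042 m or x of chip4_mid in the frame of hotplate below -0.19 m)), for 0.2 s.
3. the jack is pumped up until its saddle bears on the lift pad (horizontal distance between jack_saddle and lift_pad below 0.012 m and angle between the x axis of jack and the x axis of hotplate, either way round below 0.25 rad and contact force between jack and hotplate above 5 N), for 0.1 s.
At the end, for the whole second after the job is handed in: both front feet over 5 mm clear; lever over 0.38 rad, pushed by the fingers; jack carries the plate (over 8 N), robot off the plate; saddle within 12 mm of the pad; jack flat, in line within 0.25 rad; chips over 42 mm beside the plate's centre line or past the base; scraper on the bench (all of step 2 and height (world z) of each of front_foot_left, front_foot_right above 0.005 m and value of joint lever above 0.38 rad and contact force between the fingers and jack above 2 N and contact force between jack and hotplate above 8 N and contact force between each of the arm, the fingers and hotplate below 1 N and height (world z) of scraper_mid below 0.07 m); the arm keeps its last pose, push and grip.
It fails at once if a bystander is moved by more than 30 mm (distance of any of beaker, flask, wash_bottle, chip_jar, small_beaker from where it was at the start of the episode above 0.03 m).
It fails at once if the hot plate is shoved more than 40 mm out of its place (distance of hotplate from where it was at the start of the episode above 0.04 m).
It fails at once if chips are pushed with the fingers instead of the scraper (contact force between the fingers and chip1 above 2 N or contact force between the fingers and chip2 above 2 N or contact force between the fingers and chip3 above 2 N or contact force between the fingers and chip4 above 2 N).
It also fails if it takes over 64 s, if anything falls off the work surface, if the arm or the gripper's body presses on something with over 40 N, if the wrist force passes 120 N, or if a joint passes its speed limit or range.

## Robot

A 7-joint arm with a two-finger parallel gripper is mounted at the origin on the work surface. World frame = base frame: x ahead of the robot, y to its left, z up, the work surface at z = 0. Lengths are in m, angles in rad, forces in N, time in s.
With the tool pointing down it reaches from about 0.4 to 0.875 m from the base axis. Payload 19.3 kg.
Tool frame: the origin (TCP) lies midway between the tips of the shut fingers; the grasp point (between the pads) lies 19 mm behind it (bot.pinch_z is the distance from the TCP to the grasp point, in m); z points along the fingers, y is the direction in which the jaws open and shut (so a half turn about z gives the same grasp; the last joint's range is limited). The gripper opens to 85 mm and grips with 20 to 120 N. Pads are 22 mm wide; open, the fingers measure 114 mm over their backs; the gripper's body (76 mm by 85 mm) begins 54 mm behind the grasp point. The pads swing forward as they close: fully open they stand 13 mm farther back than shut.
Start: joints at [-1.336, 0.521, -0.036, 1.599, 0.021, 1.021, -0.113], TCP at [0.188, 0.596, 0.231] pointing down, gripper open.
Joint ranges: [-2.91, 2.91], [-0.3, 2.13], [-1.5, 1.42], [0.17, 2.43], [-1.26, 4.41], [0.16, 1.93], [-2.52, 2.52]. Speed limits (rad/s): [1.89, 1.89, 2.39, 2.39, 3.01, 3.01, 3.01].

## Interface

Orientations are given as [roll, pitch, yaw] about the fixed x, y, z axes, in that order (R = Rz(yaw) Ry(pitch) Rx(roll)).
In Python, from workcell import bot gives the robot as it stands. The module is installed in compiled form; this text tells all that it offers.
- The arm moves only by the tool move_arm, never from a script. Its argument "moves" is text: rows parted by semicolons, each of 4 numbers parted by spaces: the shift along the tool's x, y, z in mm, then the turn about the tool's z in rad. In form: dx dy dz yaw; .... A call has exactly 10 rows; each row is the pose to reach, as a shift and turn from the pose commanded when the call began, along the tool's axes at that moment; what a row does not reach only later rows make up. A row lasts 1/12 s, in which the tool goes at most 41.7 mm and 7.16 degrees, less where a joint would pass 70% of its speed; a pose out of reach is approached as far as the arm can. A call with a gripper value outside its range is refused whole. "grip" is the opening, from 0 (shut) to 1 (fully open), set as the call begins (left out, the last holds). The fingers move at their own pace and stop on an object; "grip_force" is the grip in N (left out, the last holds). Time passes only in rows, so rows that repeat a pose let the fingers close, or fill a call up. It gives the time, the measured TCP pose, the force and the opening at its end, in the units of the state.
- bot.observe(): the state, without advancing time (a new reading comes with each control period).
- bot.grab_frame(name): name is "side" or "top"; returns a dict with "frame" (480x640x3 uint8, red, green, blue), "z_map" (480x640 float32, m along the optical axis (not along the pixel's ray), 0 where there is no reading), "K" (3x3 intrinsics, pixels), "dist" ([k1, k2, p1, p2, k3] as OpenCV has them; the pictures are not rectified), "eye" and "attitude" of the camera in the world. Camera axes: x right, y up, looking along -z (the intrinsics and any distortion apply to the point x, -y, -z); pixel columns grow to the right and rows downward; lengths in m; the calibration is good to about 2 mm. A picture is of the moment at which its call begins.
- bot.job_done(): hands the job in, once; it reports no verdict.
Trained networks look in a picture, given as the dict that the camera call returned (one of the last four; its "shot" number tells which), for a name from the list of things; names that differ only in an ending like _2 or _b are one class to them, and where a whole thing is asked for, a point or a joint stands for the part that bears it (a point fixed in the world has none). Each returns a list of dicts, best first, with "conf" (0 to 1); they miss things now and then, are a little off and sometimes report something else, mostly with a low value. They report only what shows in the picture. A call takes as long as a camera call.
- bot.search_frame(picture, label): "at" ([column, row] in pixels, amid what is visible of it).
- bot.pinpoint(picture, label): "at" ([column, row] in pixels: a listed point, or the origin of a listed thing).
The state is a dict: "clock": time; "qpos": joint angles; "qd": joint speeds; "joint_efforts": joint torques, N m; "position": TCP position; "tool_rot": TCP orientation; "force": force on the tool from outside, world axes, zero at the start; "moment": the same for the moment, N m; "grip_width": finger opening in m.
Only numpy, scipy, OpenCV 4.12 (cv2) and the standard library are available. Lean on these libraries where they do the work, as an engineer would, in place of code of your own. Each camera call takes 0.05 s, during which the arm holds its last target. There are 200 camera calls.

## Working session

There is one attempt and no reset: what is moved stays moved. The work goes in short steps, Python scripts to look and compute and a tool call to move; the robot and the scene stay as the last step left them, time stands still between calls to the robot, and variables do not carry over. Pictures are saved under pics/ and viewed, about 8 in all and at most 12, crops included, and the job is handed in when it is done.

Besides the shell and the picture viewer there is one more tool, called after "Call:" by a JSON object that holds its "api" and its "payload". move_arm: Moves the arm, as the interface text tells. Its arguments: {"type":"object","properties":{"moves":{"type":"string"},"grip":{"type":"number"},"grip_force":{"type":"number"}},"required":["moves"]}

```bash
mkdir -p pics; cat > h.py <<'E'
import numpy as np, cv2
from workcell import bot
from scipy.spatial.transform import Rotation as R
def rot(a):
    a=np.array(a,float)
    if a.shape==(3,3): return a
    return R.from_euler('xyz',a).as_matrix() if a.size==3 else R.from_quat(a).as_matrix()
def ray(p,uv):
    n=cv2.undistortPoints(np.array([[uv]],float),np.array(p['K']),np.array(p['dist']))[0,0]
    return np.array(p['eye']), rot(p['attitude'])@np.array([n[0],-n[1],-1])
def atz(p,uv,z):
    e,d=ray(p,uv); return e+d*(z-e[2])/d[2]
def depth(p,uv):
    c,r=int(round(uv[0])),int(round(uv[1])); w=p['z_map'][max(r-1,0):r+2,max(c-1,0):c+2]; w=w[w>0]
    e,d=ray(p,uv); return e+d*np.median(w) if w.size else None
def tri(p,u,q,v):
    e,d=ray(p,u); f,g=ray(q,v); A=np.stack([d,-g],1)
    t=np.linalg.lstsq(A,f-e,rcond=None)[0]; a=e+d*t[0]; b=f+g*t[1]
    return (a+b)/2, np.linalg.norm(a-b)
def look():
    return bot.grab_frame('side'),bot.grab_frame('top')
def save(p,n): cv2.imwrite('pics/'+n,cv2.cvtColor(p['frame'],cv2.COLOR_RGB2BGR))
def cloud(p):
    z=p['z_map']; v,u=np.mgrid[0:z.shape[0],0:z.shape[1]]; uv=np.stack([u,v],-1).reshape(-1,1,2).astype(float)
    n=cv2.undistortPoints(uv,np.array(p['K']),np.array(p['dist'])).reshape(-1,2)
    d=np.c_[n[:,0],-n[:,1],-np.ones(len(n))]*z.reshape(-1,1)
    return (np.array(p['eye'])+d@rot(p['attitude']).T).reshape(z.shape+(3,))
E
cat > m.py <<'E'
import sys
from h import *
np.set_printoptions(precision=4,suppress=True)
s,t=look(); save(s,'s0.png'); save(t,'t0.png')
print(bot.observe()); print(s['eye'],s['attitude'],t['eye'],t['attitude'])
for n in "hotplate lift_pad front_foot_left front_foot_right jack jack_grip jack_saddle jack_handle scraper_mid chip1_mid chip2_mid chip3_mid chip4_mid beaker flask wash_bottle chip_jar small_beaker".split():
    a=bot.pinpoint(s,n); b=bot.pinpoint(t,n)
    A=[(np.round(x['at']),round(x['conf'],2)) for x in a[:2]]; B=[(np.round(x['at']),round(x['conf'],2)) for x in b[:2]]
    print(n,A,B, *(tri(s,a[0]['at'],t,b[0]['at']) if a and b else ()), 'top depth',depth(t,b[0]['at']) if b else None)
E
python3 m.py
```

```text
{'clock': 0.1, 'qpos': array([-1.3362,  0.5219, -0.0363,  1.5999,  0.0212,  1.0211, -0.1128]), 'qd': array([ 0.0001, -0.0031,  0.0013, -0.0015, -0.0008, -0.0018,  0.0005]), 'joint_efforts': array([  0.0047, -92.8485,   1.9843, -37.0534,   0.018 ,   0.0053,
        -0.0001]), 'position': array([0.1875, 0.5959, 0.2308]), 'tool_rot': array([-3.1406,  0.0001,  2.8368]), 'force': array([ 1.1646, -0.7348, -0.3059]), 'moment': array([-0.0525, -0.0465, -0.0135]), 'grip_width': 0.08549421888840235}
[ 0.1857 -0.9935  1.0907] [ 0.811   0.0026 -0.3617] [ 0.339  -0.0022  1.2187] [ 0.1912  0.0078 -1.5677]
hotplate [] [(array([331., 209.]), 0.65)] top depth [ 0.6603 -0.0078  0.001 ]
lift_pad [(array([363., 232.]), 0.78)] [(array([334., 201.]), 0.93)] [ 0.6681 -0.017   0.0941] 0.021404867464172528 top depth [ 0.6518 -0.0146  0.1132]
front_foot_left [(array([364., 227.]), 0.81)] [(array([213., 246.]), 0.41)] [ 0.7021  0.288  -0.1531] 0.2378778506328219 top depth [0.5547 0.2838 0.0462]
front_foot_right [(array([390., 283.]), 0.79)] [(array([382., 192.]), 0.74), (array([133., 300.]), 0.6)] [ 0.7119 -0.
[... 1506 characters left out ...]
4)] [(array([156., 227.]), 0.64)] [ 0.6237  0.4459 -0.0059] 0.021105828308772095 top depth [0.5968 0.4207 0.0668]
flask [(array([407., 387.]), 0.71), (array([320., 265.]), 0.5)] [(array([507., 230.]), 0.87), (array([454., 318.]), 0.7)] [ 0.6039 -0.4579  0.0023] 0.004822267541253648 top depth [ 0.5933 -0.4364  0.0614]
wash_bottle [(array([240., 179.]), 0.66)] [(array([134., 298.]), 0.6)] [0.4309 0.4879 0.0015] 0.004708256652016111 top depth [0.4235 0.4604 0.0706]
chip_jar [] [(array([522., 284.]), 0.84)] top depth [ 0.4586 -0.4604  0.0703]
small_beaker [(array([294., 402.]), 0.67)] [(array([492., 335.]), 0.86)] [ 0.3399 -0.403   0.0075] 0.003040599848713482 top depth [ 0.3414 -0.4028  0.0089]
```

View pics/t0.png

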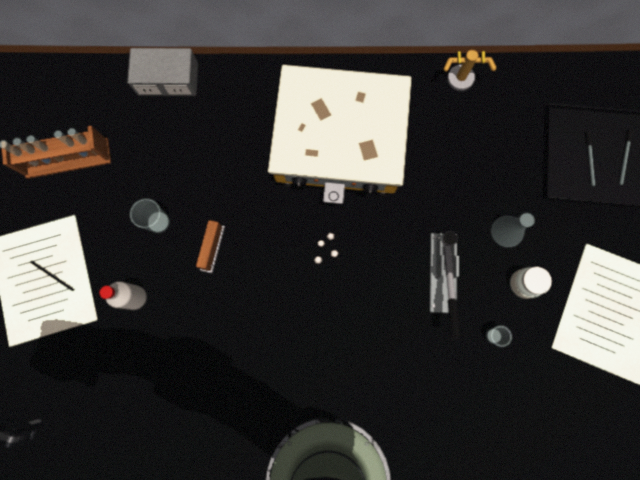

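View pics/s0.png

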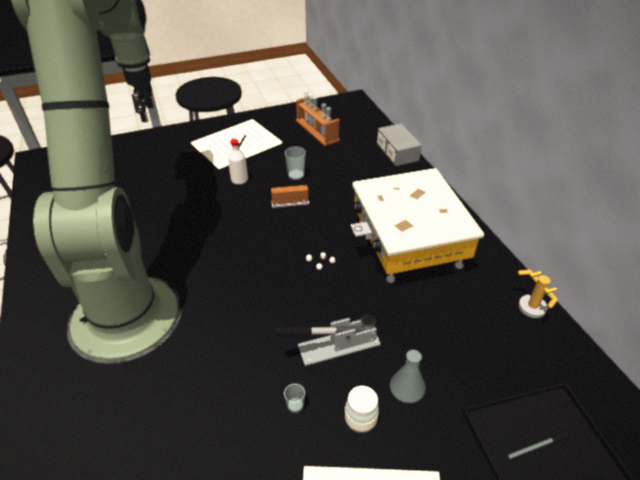

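```bash
cat > c.py <<'E'
from h import *
np.set_printoptions(precision=4,suppress=True)
s,t=look(); X=np.concatenate([cloud(s).reshape(-1,3),cloud(t).reshape(-1,3)]); C=np.concatenate([s['frame'].reshape(-1,3),t['frame'].reshape(-1,3)]).astype(int)
src=np.r_[np.zeros(480*640),np.ones(480*640)]
def box(x0,x1,y0,y1,z0,z1): return (X[:,0]>x0)&(X[:,0]<x1)&(X[:,1]>y0)&(X[:,1]<y1)&(X[:,2]>z0)&(X[:,2]<z1)
def rect(m,name):
    p=X[m]; (c,s_,a)=cv2.minAreaRect((p[:,:2]*1000).astype(np.float32)); print(name,m.sum(),np.round(c,1),np.round(s_,1),round(a,2),'z',np.median(p[:,2]).round(4))
for k,n in ((0,'side'),(1,'top')):
    print(n)
    q=src==k
    rect(q&box(.6,1.1,-.25,.25,.150,.168),'platetop')
    rect(q&box(.6,.69,-.05,.04,.105,.12),'lug')
    rect(q&box(.45,.65,.2,.37,.055,.068),'scrapertop')
    rect(q&box(.40,.62,-.36,-.2,.004,.012),'jackbase')
    rect(q&box(.46,.56,-.36,-.2,.071,.085),'cheektop')
    rect(q&box(.55,.6,-.36,-.2,.066,.09),'saddle')
    # floor check
    m=q&box(.45,.7,.08,.2,-.02,.02); print('floor',np.median(X[m][:,2]))
E
python3 c.py
```

```text
side
platetop 6959 [827.5 -29.1] [322.2 274.2] 83.94 z 0.1576
lug 177 [669.6 -13.8] [50.8 43.7] 86.36 z 0.1105
scrapertop 212 [556.5 293. ] [ 36.3 118.6] 75.4 z 0.0601
jackbase 970 [ 509.3 -280.5] [219.5 157.2] 0.64 z 0.0078
cheektop 202 [ 510.1 -291.6] [43.2 99.6] 89.01 z 0.0751
saddle 140 [ 567.9 -295.7] [35.1 32.2] 64.53 z 0.0756
floor -8.912371789437934e-05
top
platetop 14519 [827.9 -28.8] [315.1 275.8] 83.88 z 0.159
lug 326 [669.4 -12.1] [46.4 42.1] 86.47 z 0.1122
scrapertop 521 [557.7 296.8] [ 27.  119.8] 77.76 z 0.0614
jackbase 1232 [ 510.1 -280.1] [159.6 219.3] 89.9 z 0.0075
cheektop 235 [ 510.2 -291.3] [ 40.2 100.4] 87.01 z 0.0768
saddle 175 [ 569.3 -293.9] [33.7 34. ] 49.79 z 0.0776
floor 0.0010845816874431868
```

The top view shows the plate turned by about -6°, its lug at pixel (334,192), chips near (325,247), the scraper at (210,246) and the jack at (445,265). The side view agrees with this layout, and the lug is at (361,229).

```bash
cat > go.py <<'E'
# usage: go.py x,y,z,yaw [x,y,z,yaw ...]  (mm, rad) ; '@' prefix sets start pose instead of measured
import sys
from h import *
def rel(p0,y0,p,y):
    Rm=R.from_euler('xyz',[np.pi,0,y0]).as_matrix(); d=Rm.T@(np.array(p)-p0)
    t=-((y-y0+np.pi)%(2*np.pi)-np.pi); return np.r_[np.round(d,1),round(t,3)]
o=bot.observe(); p=o['position']*1000; y=o['tool_rot'][2]
print('now',p.round(1),y.round(3),o['force'].round(1),o['grip_width'].round(4),o['clock'])
for a in sys.argv[1:]:
    v=[float(s) for s in a.lstrip('@').split(',')]
    if a[0]=='@': p,y=np.array(v[:3]),v[3]; continue
    print(a,'->',rel(p,y,v[:3],v[3]),'len',np.linalg.norm(np.array(v[:3])-p).round())
    if '+' in sys.argv[0]: pass
E
python3 go.py 557,295.5,231,2.929 @557,295.5,231,2.929 557,295.5,20,2.929 @557,295.5,20,2.929 557,295.5,60,2.929 565,100,60,3.035 561,90,60,3.035 561,90,20.5,3.035
python3 - <<'E'
import numpy as np
c,s=np.cos(-.106),np.sin(-.106)
o=np.array([663.6,-11.4])
w=lambda x,y:(o+[x*c-y*s,x*s+y*c]).round(1)
for n,p in dict(c1=(587,-5),c2=(565,15),c3=(543,-18)).items():
    d=np.array(p)-o; print(n,d[0]*c+d[1]*s,-d[0]*s+d[1]*c)
for q in [(-108,85),(-108,-70),(-108,-100)]: print('wipe',q,w(*q))
for q in [(0,0),(-70,0),(-150,0),(-160,0),(-170,0),(-198,0)]: print(q,w(*q))
E
```

```text
c1 -76.84719428614143 -1.7403247823426122
c2 -100.83974614630719 15.819784990584665
c3 -119.22481273889095 -19.32262992908556
wipe (-108, 85) [565.2  84.5]
wipe (-108, -70) [548.8 -69.6]
wipe (-108, -100) [545.6 -99.4]
(0, 0) [663.6 -11.4]
(-70, 0) [594.  -4.]
(-150, 0) [514.4   4.5]
(-160, 0) [504.5   5.5]
(-170, 0) [494.6   6.6]
(-198, 0) [466.7   9.5]Traceback (most recent call last):
  File "go.py", line 8, in <module>
    print('now',p.round(1),y.round(3),o['force'].round(1),o['grip_width'].round(4),o['clock'])
                                                          ^^^^^^^^^^^^^^^^^^^^^
AttributeError: 'float' object has no attribute 'round'
```

```bash
sed -i "s/o\['grip_width'\].round(4)/round(o['grip_width'],4)/" go.py; python3 go.py 557,295.5,231,2.929 @557,295.5,231,2.929 557,295.5,20,2.929 @557,295.5,20,2.929 557,295.5,60,2.929  561,85,60,3.035 561,85,20.5,3.035
```

```text
now [187.6 596.2 231.3] 2.837 [-0.8 -1.4  0.6] 0.085 2.0
557,295.5,231,2.929 -> [-4.427e+02 -1.759e+02  3.000e-01 -9.200e-02] len 476.0
557,295.5,20,2.929 -> [ -0.  -0. 211.  -0.] len 211.0
557,295.5,60,2.929 -> [  0.   0. -40.  -0.] len 40.0
561,85,60,3.035 -> [-4.830e+01 -2.049e+02 -4.000e+01 -1.060e-01] len 214.0
561,85,20.5,3.035 -> [-4.830e+01 -2.049e+02 -5.000e-01 -1.060e-01] len 211.0
```

Call:
{"api": "move_arm", "payload": {"moves": "-37 -15 0 -0.01; -74 -29 0 -0.02; -111 -44 0 -0.03; -148 -59 0 -0.04; -184 -73 0 -0.05; -221 -88 0 -0.06; -258 -103 0 -0.07; -295 -117 0 -0.08; -332 -132 0 -0.092; -369 -147 0 -0.092", "grip": 1}}

```text
clock: 2.83
position: [0.4968, 0.3437, 0.2315]
tool_rot: [3.141, 0.0, 2.93]
force: [1.3, 0.9, 0.2]
grip_width: 0.0853
```

Call:
{"api": "move_arm", "payload": {"moves": "-32 -16 10 0; -60 -30 40 0; -70 -35 75 0; -70 -35 110 0; -70 -35 145 0; -70 -35 175 0; -70 -35 195 0; -70 -35 205 0; -70 -35 211 0; -70 -35 211 0"}}

```text
clock: 3.67
position: [0.5564, 0.2961, 0.0199]
tool_rot: [-3.141, -0.0, 2.929]
force: [-0.1, 0.2, -0.1]
grip_width: 0.0854
```

```bash
python3 go.py 557,295.5,20,2.929
```

```text
now [556.4 296.1  19.9] 2.929 [-0.1  0.2 -0.1] 0.0854 3.6667
557,295.5,20,2.929 -> [-0.8 -0.5 -0.1 -0. ] len 1.0
```

Close on the scraper, then lift 40 mm.

Call:
{"api": "move_arm", "payload": {"moves": "0 0 0 0; 0 0 0 0; 0 0 0 0; 0 0 0 0; 0 0 0 0; 0 0 0 0; 0 0 -5 0; 0 0 -15 0; 0 0 -30 0; 0 0 -40 0", "grip": 0, "grip_force": 50}}

```text
clock: 4.5
position: [0.5568, 0.2963, 0.0621]
tool_rot: [3.141, 0.001, 2.929]
force: [0.1, -0.5, -1.6]
grip_width: 0.0254
```

Call:
{"api": "move_arm", "payload": {"moves": "-9 -38 0 -0.02; -18 -76 0 -0.04; -27 -114 0 -0.06; -36 -152 0 -0.08; -44 -185 0 -0.1; -48 -203 0 -0.106; -48 -205 15 -0.106; -48 -205 30 -0.106; -48 -205 39 -0.106; -48 -205 39.5 -0.106"}}

```text
clock: 5.33
position: [0.56, 0.0854, 0.0204]
tool_rot: [-3.141, -0.0, 3.035]
force: [0.4, 0.6, -1.3]
grip_width: 0.0254
```

```bash
python3 go.py 544,-80,20.3,3.035 541.5,-104,20.3,3.035; python3 - <<'E'
from h import *
s,t=look(); save(s,'s1.png')
f=t['frame'][170:300,220:400]; cv2.imwrite('pics/t1.png',cv2.cvtColor(cv2.resize(f,None,fx=4,fy=4,interpolation=cv2.INTER_CUBIC),cv2.COLOR_RGB2BGR))
E
```

```text
now [560.   85.4  20.4] 3.035 [ 0.4  0.6 -1.3] 0.0254 5.3333
544,-80,20.3,3.035 -> [-1.800e+00 -1.662e+02  1.000e-01 -0.000e+00] len 166.0
541.5,-104,20.3,3.035 -> [-1.800e+00 -1.903e+02  1.000e-01 -0.000e+00] len 190.0
```

View pics/t1.png

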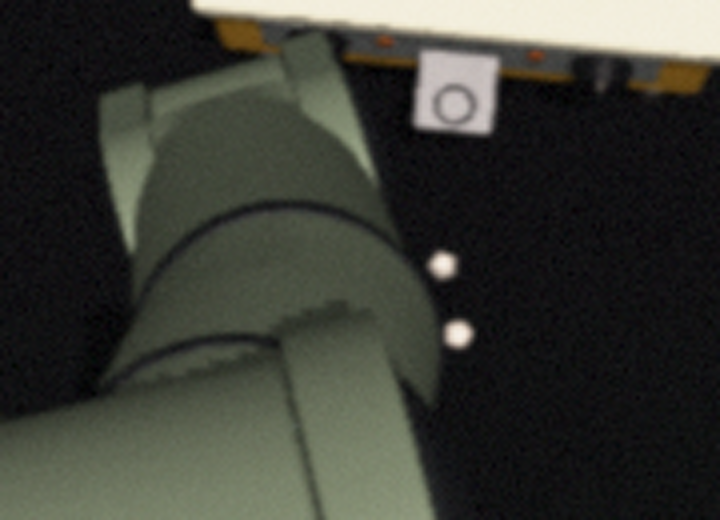

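Call:
{"api": "move_arm", "payload": {"moves": "-1 -15 0 0; -1 -33 0 0; -2 -52 0 0; -2 -72 0 0; -2 -92 0 0; -2 -112 0 0; -2 -132 0 0; -2 -152 0 0; -2 -172 0 0; -2 -185 0 0"}}

```text
clock: 6.27
position: [0.5423, -0.1003, 0.0214]
tool_rot: [-3.141, 0.001, 3.034]
force: [0.3, -0.6, -1.6]
grip_width: 0.0251
```

Call:
{"api": "move_arm", "payload": {"moves": "0 -5 0 0; 0 -5 0 0; 0 -5 0 0; 0 -5 0 0; 0 -5 0 0; 0 -5 0 0; 0 -5 0 0; 0 -5 0 0; 0 -5 0 0; 0 -5 0 0"}}

```text
clock: 7.1
position: [0.5418, -0.1034, 0.0208]
tool_rot: [3.142, -0.0, 3.035]
force: [-1.5, -0.5, -1.8]
grip_width: 0.0254
```

```bash
python3 - <<'E'
from h import *
print(bot.observe()['position'],bot.observe()['force'])
s,t=look()
f=t['frame'][170:320,280:480]; g=s['frame'][220:370,260:460]
k=lambda a:cv2.resize(a,None,fx=3,fy=3,interpolation=cv2.INTER_CUBIC)
cv2.imwrite('pics/t2.png',cv2.cvtColor(cv2.resize(np.hstack([k(f),k(g)]),(800,300)),cv2.COLOR_RGB2BGR))
for p,n in((s,'s'),(t,'t')):
    X=cloud(p); c=p['frame'].astype(int)
    m=((c.min(2)>110)&(X[...,2]<.03)&(X[...,0]>.45)&(X[...,0]<.66)&(X[...,1]>-.25)&(X[...,1]<.15)).astype(np.uint8)
    N,_,st,ce=cv2.connectedComponentsWithStats(m)
    for i in range(1,N):
        w=atz(p,ce[i],.008)[:2]*1000-[663.6,-11.4]; a=-.106
        print(n,st[i,4],(w[0]*np.cos(a)+w[1]*np.sin(a)).round(1),(-w[0]*np.sin(a)+w[1]*np.cos(a)).round(1))
E
```

```text
[ 0.54181912 -0.10338032  0.02077462] [-1.53511045 -0.45745421 -1.81222409]
s 141 -139.0 -124.4
s 35 -74.7 -130.7
s 21 -96.8 -129.0
s 3 -105.6 -223.2
s 3 -94.5 -222.7
s 3 -127.8 -224.1
s 3 -116.8 -223.6
s 3 -79.5 -236.8
s 2 -67.1 -236.7
s 1 -136.3 -225.3
s 1 -88.1 -238.0
s 17 -168.3 -233.6
s 1 -165.6 -263.8
s 1 -184.5 -265.2
```

View pics/t2.png

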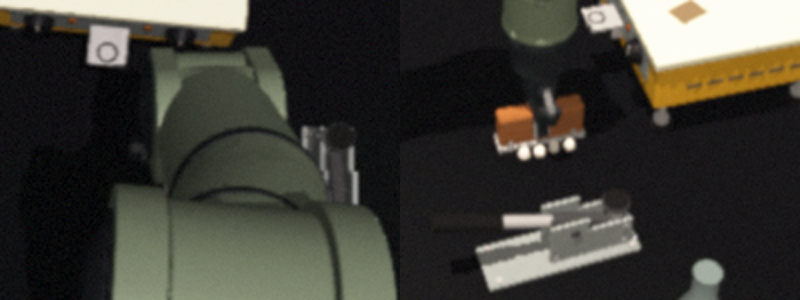

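Call:
{"api": "move_arm", "payload": {"moves": "0 0 0.5 0; 0 0 0.7 0; 0 0 0.7 0; 0 0 0.7 0; 0 0 0.7 0; 0 0 0.7 0; 0 0 -15 0; 0 0 -45 0; 0 0 -80 0; 0 0 -110 0", "grip": 1}}

```text
clock: 8.03
position: [0.5417, -0.1034, 0.1325]
tool_rot: [3.142, -0.0, 3.035]
force: [0.2, 0.1, -0.1]
grip_width: 0.0855
```

```bash
cat > j.py <<'E'
from h import *
np.set_printoptions(precision=1,suppress=True)
o=bot.observe(); print(o['position'],o['tool_rot'],o['grip_width'],o['clock'])
s,t=look()
for p,n in((s,'s'),(t,'t')):
    X=cloud(p).reshape(-1,3)*1000; c=p['frame'].reshape(-1,3).astype(int)
    B=(X[:,0]>370)&(X[:,0]<620)&(X[:,1]<-245)&(X[:,1]>-345)
    def rc(m,k):
        if m.sum()<5: return
        a,b,g=cv2.minAreaRect(X[m][:,:2].astype(np.float32)); print(n,k,m.sum(),np.array(a),np.array(b),round(g,1))
    rc(B&(X[:,2]>5)&(X[:,2]<11)&(c.min(1)>60),'base bright')
    rc(B&(X[:,2]>70)&(X[:,2]<90)&(X[:,0]>548),'saddle')
    rc(B&(X[:,2]>71)&(X[:,2]<79)&(X[:,0]>470)&(X[:,0]<548),'cheek')
    rc(B&(X[:,2]>65)&(X[:,0]<430),'sleeve')
    m=B&(X[:,2]>70)&(X[:,2]<90)&(X[:,0]>548)
    print(np.median(X[m],0))
E
python3 j.py
```

```text
[ 0.5 -0.1  0.1] [ 3.1 -0.   3. ] 0.08545828887929621 8.0333
s base bright 857 [ 494.7 -291.7] [ 67.3 199.4] 86.7
s saddle 138 [ 568.2 -295.2] [35.7 32.2] 64.7
s cheek 145 [ 498.5 -291.2] [42.9 56.7] 87.8
s sleeve 215 [ 399.6 -287.6] [22.9 59.1] 89.9
[ 567.9 -295.3   75.5]
t base bright 14 [ 533.1 -311.8] [130.9  22.1] 15.0
t saddle 174 [ 569.1 -294.3] [34.5 33.4] 18.0
t cheek 77 [ 499.2 -298.8] [23.3 54.1] 88.2
[ 568.7 -294.3   77. ]
```

```bash
python3 go.py 491.6,-290.9,132.5,3.094 491.6,-290.9,33,3.094; python3 - <<'E'
from h import *
s,t=look(); q=bot.observe()['position']
for p in (s,t):
    X=cloud(p).reshape(-1,3)-q
    m=(abs(X[:,1])<.15)&(X[:,2]>.06)&(X[:,2]<.5)&(X[:,0]<.13)
    for a in np.arange(.06,.36,.03):
        k=m&(X[:,2]>a)&(X[:,2]<a+.03)
        if k.sum()>3: print(round(a,2),k.sum(),np.percentile(X[k][:,0],[1,99]).round(3),np.percentile(X[k][:,1],[1,99]).round(3))
E
```

```text
now [ 544.  -103.8  135.3] 3.034 [ 0.9  0.6 -0.6] 0.0853 8.1333
491.6,-290.9,132.5,3.094 -> [ 3.210e+01 -1.916e+02  2.800e+00 -6.000e-02] len 194.0
491.6,-290.9,33,3.094 -> [ 3.210e+01 -1.916e+02  1.023e+02 -6.000e-02] len 220.0
0.06 820 [-0.62   0.002] [-0.075  0.094]
0.09 1230 [-0.626  0.012] [-0.072  0.141]
0.12 939 [-0.629  0.022] [-0.067  0.142]
0.15 1134 [-0.631  0.025] [-0.039  0.141]
0.18 1201 [-0.632  0.031] [-0.048  0.086]
0.21 1560 [-0.625  0.033] [-0.047  0.065]
0.24 1781 [-0.611  0.027] [-0.047  0.142]
0.27 1199 [-0.57   0.029] [-0.058  0.084]
0.3 1315 [-0.549  0.047] [-0.066  0.085]
0.33 1647 [-0.53  0.05] [-0.066  0.075]
0.06 101 [-0.47   0.018] [0.041 0.143]
0.09 149 [-0.467  0.017] [0.046 0.149]
0.12 44 [-0.461  0.016] [0.06 0.15]
0.3 38 [-0.051  0.053] [0.053 0.065]
0.33 334 [-0.073  0.051] [-0.047  0.065]
```

Call:
{"api": "move_arm", "payload": {"moves": "5 -30 0 -0.01; 11 -66 0 -0.02; 17 -103 0 -0.03; 23 -139 0 -0.045; 29 -175 0 -0.06; 31 -190 15 -0.06; 31 -191 35 -0.06; 31 -191 50 -0.06; 31 -191 50 -0.06; 31 -191 50 -0.06"}}

```text
clock: 9.07
position: [0.4899, -0.2895, 0.0796]
tool_rot: [3.14, -0.003, 3.095]
force: [0.4, 0.3, 1.2]
grip_width: 0.0855
```

```bash
python3 go.py 491.6,-290.9,33,3.094
```

```text
now [ 489.9 -289.5   79.6] 3.095 [0.4 0.3 1.2] 0.0855 9.0667
491.6,-290.9,33,3.094 -> [-1.80e+00 -1.30e+00  4.66e+01  1.00e-03] len 47.0
```

Call:
{"api": "move_arm", "payload": {"moves": "-2 -1.3 12 0; -2 -1.3 24 0; -2 -1.3 36 0; -2 -1.3 44 0; -2 -1.3 47 0; -2 -1.3 47 0; -2 -1.3 47 0; -2 -1.3 47 0; -2 -1.3 47 0; -2 -1.3 47 0"}}

```text
clock: 9.9
position: [0.4928, -0.2915, 0.0342]
tool_rot: [-3.141, 0.001, 3.095]
force: [0.6, 0.0, -0.3]
grip_width: 0.0854
```

Call:
{"api": "move_arm", "payload": {"moves": "0 0 0 0; 0 0 0 0; 0 0 0 0; 0 0 0 0; 0 0 0 0; 0 0 0 0; 0 0 0 0; 0 0 0 0; 0 0 0 0; 0 0 0 0", "grip": 0, "grip_force": 80}}

```text
clock: 10.73
position: [0.4926, -0.2913, 0.0341]
tool_rot: [3.141, 0.0, 3.095]
force: [-1.0, 2.2, 5.9]
grip_width: 0.0392
```

```bash
python3 go.py; python3 j.py
```

```text
now [ 492.6 -291.3   34.1] 3.095 [-1.   2.2  5.9] 0.0392 10.7333
[ 0.5 -0.3  0. ] [3.1 0.  3.1] 0.03923338677084389 10.7333
s base bright 819 [ 494.9 -291.8] [ 66.5 199.2] 87.2
s saddle 141 [ 568.2 -295.4] [34.3 32.3] 66.8
s cheek 43 [ 498.1 -294.9] [57.5 54.4] 87.8
s sleeve 3827 [ 400. -287.] [83.3 60. ] 89.9
[ 567.5 -296.2   75.9]
t base bright 549 [ 494.5 -292.6] [ 65.8 196.6] 87.3
t saddle 120 [ 571.  -290.1] [22.7 34.1] 69.1
t cheek 20 [ 498.4 -270.9] [55.7 24. ] 9.6
t sleeve 1041 [ 399.9 -272.7] [55.3 59.9] 89.9
[ 571.2 -291.3   77. ]
```

Call:
{"api": "move_arm", "payload": {"moves": "0 0 -10 0; 0 0 -25 0; 0 0 -45 0; 0 0 -65 0; 0 0 -78 0; 0 5 -80 0; 0 20 -80 0; 0 40 -80 0; 0 65 -80 0.01; 0 95 -80 0.02"}}

```text
clock: 11.67
position: [0.496, -0.1962, 0.1131]
tool_rot: [-3.141, -0.001, 3.072]
force: [0.1, 0.1, -9.1]
grip_width: 0.0388
```

Call:
{"api": "move_arm", "payload": {"moves": "0 30 0 0.005; 1 60 0 0.01; 1 90 0 0.02; 2 120 0 0.03; 2 150 0 0.037; 2 178 0 0.037; 2 196 0 0.037; 2 202 12 0.037; 2 202 30 0.037; 2 202 45 0.037"}}

```text
clock: 12.5
position: [0.5077, 0.0062, 0.0676]
tool_rot: [3.142, -0.001, 3.039]
force: [-1.2, -0.2, -9.0]
grip_width: 0.0391
```

```bash
python3 go.py 508.4,5.3,43,3.036; python3 - <<'E'
from h import *
s,t=look(); q=bot.observe()['position']
k=lambda a:cv2.resize(a,None,fx=2,fy=2,interpolation=cv2.INTER_CUBIC)
cv2.imwrite('pics/a3.png',cv2.cvtColor(np.hstack([k(t['frame'][160:350,270:470]),k(s['frame'][180:370,240:440])]),cv2.COLOR_RGB2BGR))
E
```

```text
now [507.7   6.2  67.6] 3.039 [-1.2 -0.2 -9. ] 0.0391 12.5
508.4,5.3,43,3.036 -> [-8.00e-01 -9.00e-01  2.46e+01  3.00e-03] len 25.0
```

View pics/a3.png

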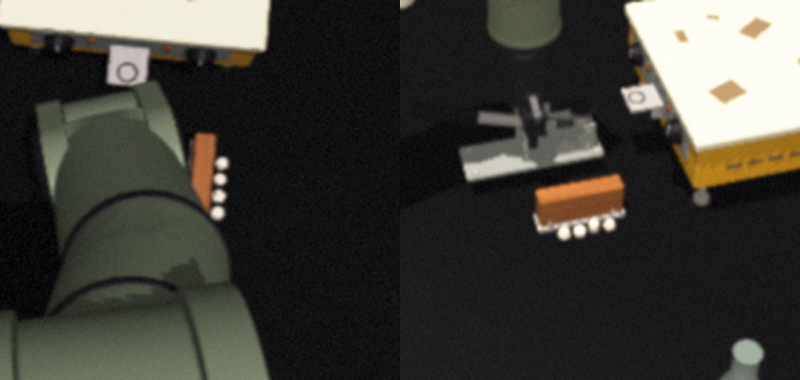

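The jack hangs level in the gripper. All four chips lie beyond the scraper, and the strip is clear.

Call:
{"api": "move_arm", "payload": {"moves": "-1 -1 8 0.003; -1 -1 16 0.003; -1 -1 22 0.003; -1 -1 24 0.003; -1 -1 24 0.003; -1 -1 24 0.003; -1 -1 24 0.003; -1 -1 24 0.003; -1 -1 24 0.003; -1 -1 24 0.003"}}

```text
clock: 13.43
position: [0.5095, 0.004, 0.045]
tool_rot: [3.142, 0.0, 3.035]
force: [-0.9, -0.7, -9.0]
grip_width: 0.0394
```

```bash
cat > k.py <<'E'
from h import *
import sys
np.set_printoptions(precision=1,suppress=True)
z0=float(sys.argv[1])
o=bot.observe(); q=o['position']*1000; print(q,o['tool_rot'].round(4) if hasattr(o['tool_rot'],'round') else o['tool_rot'],o['force'],round(o['grip_width'],4),o['clock'])
s,t=look(); a=-.106; M=np.array([[np.cos(a),np.sin(a)],[-np.sin(a),np.cos(a)]])
for p,n in((s,'s'),(t,'t')):
    X=cloud(p).reshape(-1,3)*1000; c=p['frame'].reshape(-1,3).astype(int)
    P=np.c_[(X[:,:2]-[663.6,-11.4])@M.T,X[:,2]]   # plate frame
    B=(abs(P[:,1])<60)&(P[:,0]>-300)&(P[:,0]<60)
    def rc(m,k):
        if m.sum()<5: return
        A,b,g=cv2.minAreaRect(P[m][:,:2].astype(np.float32)); print(n,k,m.sum(),np.array(A),np.array(b),round(g,1),'z',np.median(P[m][:,2]), 'x',np.percentile(P[m][:,0],[1,50,99]),'y',np.percentile(P[m][:,1],[1,50,99]))
        if m.sum()>200: print('   plane',np.linalg.lstsq(np.c_[P[m][:,:2],np.ones(m.sum())],P[m][:,2],rcond=None)[0].round(3))
    rc(B&(abs(P[:,2]-z0-8)<4)&(c.min(1)>50),'base')
    rc(B&(P[:,2]>z0+68)&(P[:,2]<z0+90)&(P[:,0]>-100)&(P[:,0]<30)&(c.max(1)<70),'saddle?')
E
python3 k.py 7
```

```text
[509.5   4.   45. ] [3.1 0.  3. ] [-0.9 -0.7 -9. ] 0.0394 13.4333
s base 420 [-152.9   -2.5] [ 70.8 199.4] 89.3 z 17.142142413775318 x [-251.3 -192.3  -55.3] y [-35.9 -18.9  32.1]
   plane [-0.   0.  16.3]
s saddle? 95 [-40.6 -17.4] [ 35.  116.4] 69.4 z 86.53871605866104 x [-95.9 -78.4  17.3] y [-21.   -3.3  13.4]
```

Call:
{"api": "move_arm", "payload": {"moves": "-5 0 2 0; -14 0 4 0; -25 0.5 5 0; -36 1 5 0; -47 1 5 0; -58 1 5 0; -67 1 5 0; -74 1 5 0; -78 1 5 0; -79 1 5 0"}}

```text
clock: 14.37
position: [0.5886, -0.0035, 0.0396]
tool_rot: [-3.142, 0.0, 3.035]
force: [-0.9, 0.0, -8.4]
grip_width: 0.0391
```

Call:
{"api": "move_arm", "payload": {"moves": "0 0 1 0; 0 0 2 0; 0 0 3 0; 0 0 4 0; 0 0 5 0; 0 0 5 0; 0 0 5 0; 0 0 5 0; 0 0 5 0; 0 0 5 0"}}

```text
clock: 15.2
position: [0.5881, -0.0034, 0.0348]
tool_rot: [-3.142, 0.0, 3.035]
force: [-0.1, -1.2, -9.7]
grip_width: 0.0396
```

```bash
python3 k.py 2
```

```text
[588.1  -3.4  34.8] [-3.1  0.   3. ] [-0.1 -1.2 -9.7] 0.0396 15.2
s base 579 [-74.3  -3.5] [ 69.1 199.3] 89.1 z 9.14119714046735 x [-172.8 -113.1   23.6] y [-36.6 -15.9  29.9]
   plane [-0. -0.  9.]
s saddle? 109 [-35.   -2.7] [110.8 104.5] 0.5 z 77.48806034664013 x [-90.4  -8.8  17.9] y [-54.7  -7.1  48. ]
```

Call:
{"api": "move_arm", "payload": {"moves": "0 1 0 0; 0 2 0 0; 0 2 0.3 0; 0 2 0.6 0; 0 2 0.9 0; 0 2 1.2 0; 0 2 1.2 0; 0 2 1.2 0; 0 2 1.2 0; 0 2 1.2 0"}}

```text
clock: 16.13
position: [0.5883, -0.0013, 0.0341]
tool_rot: [3.142, 0.0, 3.035]
force: [-5.1, 2.0, 4.7]
grip_width: 0.0392
```

Call:
{"api": "move_arm", "payload": {"moves": "0 0 0 0; 0 0 0 0; 0 0 0 0; 0 0 0 0; 0 0 0 0; 0 0 0 0; 0 0 -8 0; 0 0 -25 0; 0 0 -45 0; 0 0 -58 0", "grip": 1}}

```text
clock: 16.97
position: [0.5887, -0.0014, 0.0936]
tool_rot: [3.141, 0.001, 3.035]
force: [0.1, -0.1, 0.2]
grip_width: 0.0856
```

```bash
python3 k.py 0; python3 - <<'E'
from h import *
np.set_printoptions(precision=1,suppress=True)
a=-.106; M=np.array([[np.cos(a),np.sin(a)],[-np.sin(a),np.cos(a)]])
s,t=look()
A=bot.pinpoint(s,'jack_handle')[:2];B=bot.pinpoint(t,'jack_handle')[:2]; print(A,B)
if A and B:
  w,e=tri(s,A[0]['at'],t,B[0]['at']); w=w*1000; print(w,e,(w[:2]-[663.6,-11.4])@M.T)
X=cloud(s).reshape(-1,3)*1000; P=np.c_[(X[:,:2]-[663.6,-11.4])@M.T,X[:,2]]
m=(abs(P[:,1])<30)&(P[:,2]>60)&(P[:,2]<135)
for x in range(-250,-140,15):
    k=m&(abs(P[:,0]-x)<7.5)
    if k.sum()>3: print(x,k.sum(),np.percentile(P[k][:,1],[2,98]),P[k][:,2].max())
save(s,'s4.png')
E
```

```text
[588.7  -1.4  93.6] [3.1 0.  3. ] [ 0.1 -0.1  0.2] 0.0856 16.9667
s base 612 [-73.1   7.5] [203.7  99.3] 1.3 z 7.817789086447036 x [-173.  -113.3   24.7] y [-34.  -13.9  33.4]
   plane [-0.  -0.   7.6]
s saddle? 74 [-33.4   6.8] [ 32.9 116.5] 77.6 z 75.77000365511466 x [-83.1  -3.9  18.7] y [-18.7  -2.9  17.8]
[{'at': [295.0, 239.3], 'conf': 0.64}, {'at': [325.8, 294.7], 'conf': 0.39}] []
-235 25 [-11.2   8.1] 131.55603807332395
-220 42 [-12.4   7.8] 132.60255160588375
-205 45 [-10.    6.5] 128.40400970521694
-190 41 [-11.3   7.7] 121.74843094480315
-175 39 [-10.    4.1] 116.06200231422648
-160 44 [-12.7   8.2] 112.33848642440647
-145 29 [-8.4  4.2] 107.89315652256548
```

Call:
{"api": "move_arm", "payload": {"moves": "12 0 0 0; 30 -1 0 0; 50 -1 0 0; 70 -2 0 0; 90 -3 2 0; 105 -3 4 0; 113 -3 4 0; 115 -3 4 0; 115 -3 4 0; 115 -3 4 0"}}

```text
clock: 18.1
position: [0.4745, 0.0079, 0.0876]
tool_rot: [3.141, 0.001, 3.035]
force: [-0.2, -0.5, -0.6]
grip_width: 0.0858
```

Call:
{"api": "move_arm", "payload": {"moves": "0 0 0 0; 0 0 0 0; 0 0 0 0; 0 0 0 0; 0 0 0 0; 0 0 0 0; 0 0 0 0; 0 0 0 0; 0 0 0 0; 0 0 0 0", "grip": 0, "grip_force": 40}}

```text
clock: 18.93
position: [0.4736, 0.0079, 0.0876]
tool_rot: [3.142, 0.0, 3.035]
force: [-0.5, 1.0, 1.8]
grip_width: 0.0209
```

```bash
python3 go.py; python3 - <<'E'
import numpy as np
for l in np.linspace(0,.46,11):
    a=.3665-l; print(round(l,3),'dx',round(140*np.cos(.3665)-140*np.cos(a),1),'dz',round(140*np.sin(.3665)-140*np.sin(a),1))
E
```

```text
now [473.6   7.9  87.6] 3.035 [-0.5  1.   1.8] 0.0209 18.9333
0.0 dx 0.0 dz 0.0
0.046 dx -2.2 dz 6.1
0.092 dx -4.1 dz 12.2
0.138 dx -5.7 dz 18.5
0.184 dx -7.0 dz 24.8
0.23 dx -8.0 dz 31.1
0.276 dx -8.7 dz 37.5
0.322 dx -9.2 dz 43.9
0.368 dx -9.3 dz 50.4
0.414 dx -9.1 dz 56.8
0.46 dx -8.7 dz 63.2
```

Call:
{"api": "move_arm", "payload": {"moves": "2.2 0 6 0; 4.1 0 12 0; 5.7 0 18.5 0; 7 0 25 0; 8 0 31 0; 8.7 0 37.5 0; 9.2 0 44 0; 9.3 0 50.5 0; 9.1 0 57 0; 8.8 0 62 0"}}

```text
clock: 19.77
position: [0.465, 0.0088, 0.0252]
tool_rot: [-3.142, 0.0, 3.035]
force: [-0.7, 0.4, 6.6]
grip_width: 0.0206
```

Call:
{"api": "move_arm", "payload": {"moves": "0 0 1 0; 0 0 1 0; 0 0 1 0; 0.5 0 -5 0; 0.5 0 -12 0; 0.3 0 -19 0; -0.5 0 -26 0; -1.3 0 -33 0; -2.3 0 -39 0; -3.6 0 -46 0"}}

```text
clock: 20.6
position: [0.4686, 0.0085, 0.0723]
tool_rot: [3.141, 0.0, 3.035]
force: [3.0, 0.9, -1.6]
grip_width: 0.0211
```

```bash
python3 k.py 0
```

```text
[468.6   8.5  72.3] [3.1 0.  3. ] [ 3.   0.9 -1.6] 0.0211 20.6
s base 619 [-72.   -0.3] [205.6  74.2] 2.9 z 8.037578737439155 x [-173.  -112.6   24.3] y [-34.4 -14.7  29.9]
   plane [-0.  -0.   7.7]
s saddle? 13 [-28.1  -1.6] [ 16.2 102.9] 77.1 z 87.06708814307463 x [-72.5   1.9  19.9] y [-20.7 -10.    4. ]
t base 274 [-5.7  1.8] [106.6  66.2] 0.6 z 8.911529155441468 x [-55.8 -14.1  25.5] y [-29.   12.6  34.4]
   plane [-0.   0.   8.6]
t saddle? 11 [-41.8   9.2] [18.9 56.2] 82.4 z 80.02302289281494 x [-68.2 -60.7 -13. ] y [ 2.3 14.9 21.6]
```

Call:
{"api": "move_arm", "payload": {"moves": "-2 0 -6 0; -4 0 -11 0; -5 0 -16 0; -5 0 -16 0; -1.5 0 -5 0; 1 0 6 0; 2.8 0 17 0; 3.7 0 28 0; 4 0 39 0; 3.7 0 47 0"}}

```text
clock: 21.53
position: [0.4656, 0.0087, 0.0245]
tool_rot: [3.141, 0.002, 3.035]
force: [0.9, -0.6, 17.2]
grip_width: 0.021
```

Call:
{"api": "move_arm", "payload": {"moves": "0 0 0.5 0; 0 0 1 0; 0 0 1 0; 0 0 1 0; 0 0 1 0; 0 0 1 0; 0 0 1 0; 0 0 1 0; 0 0 1 0; 0 0 1 0"}}

```text
clock: 22.37
position: [0.4657, 0.0086, 0.0241]
tool_rot: [3.141, 0.002, 3.034]
force: [0.6, -0.1, 12.4]
grip_width: 0.0208
```

```bash
cat > f.py <<'E'
from h import *
np.set_printoptions(precision=1,suppress=True)
o=bot.observe(); print(o['position']*1000,o['force'],o['clock'])
s,t=look(); a=-.106; M=np.array([[np.cos(a),np.sin(a)],[-np.sin(a),np.cos(a)]])
for p,n in((s,'s'),(t,'t')):
    X=cloud(p).reshape(-1,3)*1000; c=p['frame'].reshape(-1,3).astype(int)
    P=np.c_[(X[:,:2]-[663.6,-11.4])@M.T,X[:,2]]
    m=(P[:,0]>45)&(P[:,0]<285)&(abs(P[:,1])<140)&(P[:,2]>145)&(P[:,2]<190)
    co=np.linalg.lstsq(np.c_[P[m][:,:2],np.ones(m.sum())],P[m][:,2],rcond=None)[0]
    A,b,g=cv2.minAreaRect(P[(P[:,0]>20)&(P[:,0]<310)&(abs(P[:,1])<180)&(P[:,2]>150)&(P[:,2]<190)][:,:2].astype(np.float32))
    print(n,'slope',co.round(4),'foot rise',-co[0]*210,'centre',np.array(A),np.array(b),round(g,2))
    m=(abs(P[:,1])<23)&(P[:,0]>-16)&(P[:,0]<20)&(P[:,2]>102)&(P[:,2]<150)
    print('  lug z',np.median(P[m][:,2]) if m.sum() else None, m.sum())
E
python3 f.py
```

```text
[465.7   8.6  24.1] [ 0.6 -0.1 12.4] 22.3667
s slope [ -0.   -0.  165.1] foot rise 5.753764120136497 centre [167.   -1.2] [274.8 321.3] 0.41
  lug z 117.44073068876249 150
t slope [ -0.   -0.  166.4] foot rise 5.635139626537127 centre [167.1  -0.3] [275.3 314.2] 0.39
  lug z 118.9485514213372 296
```

Foot rise is about 5.7 mm, which is too little margin, so I'll do one more stroke.

Call:
{"api": "move_arm", "payload": {"moves": "0.5 0 -6 0; 0.6 0 -12 0; 0.6 0 -19 0; 0 0 -26 0; -1 0 -33 0; -2 0 -40 0; -3.5 0 -47 0; -5.4 0 -54 0; -7.5 0 -60 0; -8.7 0 -64 0"}}

```text
clock: 23.3
position: [0.4735, 0.0079, 0.0882]
tool_rot: [-3.142, -0.0, 3.035]
force: [0.3, 0.5, -7.3]
grip_width: 0.0208
```

Call:
{"api": "move_arm", "payload": {"moves": "0 0 0 0; 2.2 0 6 0; 4.1 0 12 0; 5.7 0 19 0; 7 0 26 0; 8 0 33 0; 8.7 0 41 0; 9.2 0 49 0; 9.2 0 57 0; 8.8 0 63.5 0"}}

```text
clock: 24.13
position: [0.4654, 0.0087, 0.0236]
tool_rot: [3.141, 0.002, 3.035]
force: [1.7, -1.3, 17.1]
grip_width: 0.0209
```

Call:
{"api": "move_arm", "payload": {"moves": "0 0 0.5 0; 0 0 1 0; 0 0 1 0; 0 0 1 0; 0 0 1 0; 0 0 1 0; 0 0 1 0; 0 0 1 0; 0 0 1 0; 0 0 1 0"}}

```text
clock: 24.97
position: [0.4655, 0.0087, 0.023]
tool_rot: [3.141, 0.002, 3.034]
force: [0.7, -0.2, 15.0]
grip_width: 0.0207
```

```bash
python3 f.py; python3 k.py 0
```

```text
[465.5   8.7  23. ] [ 0.7 -0.2 15. ] 24.9667
s slope [ -0.1  -0.  171.9] foot rise 10.838879323949747 centre [165.4  -1. ] [274.2 318.6] 0.35
  lug z 124.05958484176139 158
t slope [ -0.1  -0.  173. ] foot rise 10.674193211455316 centre [164.3  -0.1] [279.5 314.5] 0.67
  lug z 125.81305371940755 295
[465.5   8.7  23. ] [3.1 0.  3. ] [ 1.5 -0.9 14.7] 0.0209 25.0667
s base 605 [-72.9  -0.6] [ 70.5 200.8] 89.4 z 7.890542051580018 x [-172.4 -113.2   24.5] y [-34.5 -15.1  29.6]
   plane [0.  0.  8.1]
t base 360 [-27.    0.7] [104.9  66.3] 1.0 z 8.676172310916774 x [-77.8 -23.1  22.4] y [-30.2  -5.5  33.3]
   plane [-0.   0.   8.5]
t saddle? 8 [-49.6   8.9] [10.3 82.4] 83.4 z 73.06298473764394 x [-89.9 -51.8  -8.6] y [ 6.7  9.  18.6]
```

```bash
python3 - <<'E'
from h import *
s,t=look(); k=lambda a:cv2.resize(a,None,fx=2,fy=2,interpolation=cv2.INTER_CUBIC)
cv2.imwrite('pics/a5.png',cv2.cvtColor(np.hstack([k(t['frame'][140:330,270:470]),k(s['frame'][180:370,260:460])]),cv2.COLOR_RGB2BGR))
X=cloud(s).reshape(-1,3)*1000;a=-.106; M=np.array([[np.cos(a),np.sin(a)],[-np.sin(a),np.cos(a)]])
P=np.c_[(X[:,:2]-[663.6,-11.4])@M.T,X[:,2]]
for x in range(-245,-100,12):
    k=(abs(P[:,1])<12)&(abs(P[:,0]-x)<6)&(P[:,2]>20)&(P[:,2]<75)
    if k.sum()>3: print(x,k.sum(),P[k][:,2].max().round(1))
E
```

```text
-245 10 62.5
-233 27 66.5
-221 21 66.4
-209 7 62.8
-173 26 68.4
-161 27 70.5
-149 23 67.0
-137 21 64.2
-125 23 66.5
-113 22 66.3
-101 24 68.8
```

View pics/a5.png

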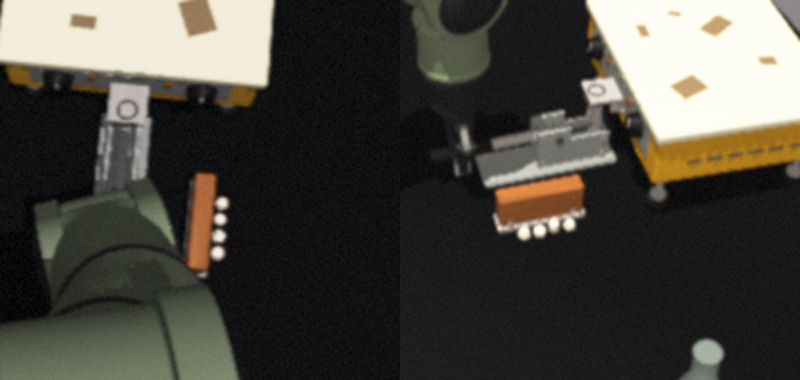

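Call:
{"api": "move_arm", "payload": {"moves": "0 0 0.5 0; 0 0 1 0; 0 0 1.5 0; 0 0 1.5 0; 0 0 1.5 0; 0 0 1.5 0; 0 0 1.5 0; 0 0 1.5 0; 0 0 1.5 0; 0 0 1.5 0"}}

```text
clock: 26.1
position: [0.4657, 0.0087, 0.0216]
tool_rot: [3.141, 0.002, 3.035]
force: [1.5, -1.4, 15.6]
grip_width: 0.0208
```

```bash
python3 f.py; python3 - <<'E'
from h import *
s=bot.grab_frame('side')
X=cloud(s).reshape(-1,3)*1000;a=-.106; M=np.array([[np.cos(a),np.sin(a)],[-np.sin(a),np.cos(a)]])
P=np.c_[(X[:,:2]-[663.6,-11.4])@M.T,X[:,2]]; c=s['frame'].reshape(-1,3)
for r in ((-245,-215),(-178,-160)):
    k=(abs(P[:,1])<14)&(P[:,0]>r[0])&(P[:,0]<r[1])&(P[:,2]>25)&(P[:,2]<80)
    print(r,k.sum(),np.percentile(P[k][:,2],[5,50,80,90,98]).round(1))
E
```

```text
[465.7   8.7  21.6] [ 1.5 -1.4 15.6] 26.1
s slope [ -0.1  -0.  172.1] foot rise 11.043889138774125 centre [163.6  -1.3] [275.1 318.6] 0.36
  lug z 124.51897491038066 161
t slope [ -0.1  -0.  173.3] foot rise 10.918666882467566 centre [163.   -0.4] [283.6 314.2] 0.14
  lug z 126.27342382231221 302
(-245, -215) 71 [47.  58.4 62.1 63.4 65.7]
(-178, -160) 43 [47.9 60.7 62.9 64.3 65.7]
```

Call:
{"api": "move_arm", "payload": {"moves": "0 0 1 0; 0 0 2 0; 0 0 3 0; 0 0 4 0; 0 0 5 0; 0 0 5 0; 0 0 5 0; 0 0 5 0; 0 0 5 0; 0 0 5 0"}}

```text
clock: 27.08
position: [0.4661, 0.0087, 0.0167]
tool_rot: [3.141, 0.003, 3.034]
force: [4.3, -2.4, 15.9]
grip_width: 0.0209
```

```bash
python3 f.py
```

```text
[466.1   8.7  16.7] [ 4.3 -2.4 15.9] 27.0833
s slope [ -0.1  -0.  173.7] foot rise 12.265019861596478 centre [163.7  -1.5] [283.5 319.3] 0.38
  lug z 126.09713177698029 154
t slope [ -0.1  -0.  174.9] foot rise 12.151638722124757 centre [162.7  -0.3] [284.  314.1] 0.37
  lug z 127.49486719460812 297
```

Call:
{"api": "move_arm", "payload": {"moves": "-0.3 0 1 0; -0.5 0 2 0; -0.7 0 3 0; -0.7 0 4 0; -0.7 0 4 0; -0.7 0 4 0; -0.7 0 4 0; -0.7 0 4 0; -0.7 0 4 0; -0.7 0 4 0"}}

```text
clock: 28.02
position: [0.4667, 0.0086, 0.0127]
tool_rot: [3.141, 0.003, 3.035]
force: [1.3, -1.7, 16.7]
grip_width: 0.0209
```

```bash
python3 f.py; python3 k.py 0
```

```text
[466.7   8.6  12.7] [ 1.3 -1.7 16.7] 28.0167
s slope [ -0.1  -0.  174.9] foot rise 13.098021966526744 centre [163.9  -0.3] [279.5 320.4] 0.55
  lug z 127.15288990488372 156
t slope [ -0.1  -0.  176.1] foot rise 12.996658371935279 centre [162.4  -0.1] [283.3 314.6] 0.31
  lug z 128.7440612387627 301
[466.6   8.7  12.7] [3.1 0.  3. ] [ 2.2 -2.4 16.6] 0.0208 28.1167
s base 585 [-73.1  -5.9] [ 73.2 202.9] 85.4 z 7.864670764347048 x [-171.7 -110.8   25.6] y [-35.5 -15.9  28.3]
   plane [ 0.  -0.   7.9]
t base 384 [-13.2   0.8] [137.5  66.4] 0.8 z 8.54639645810662 x [-79.6 -23.2  40.1] y [-30.1  11.7  33.3]
   plane [-0.   0.   8.5]
t saddle? 7 [-50.2  12.2] [ 3.2 82.5] 82.0 z 72.44524456231515 x [-90.9 -89.8  -9.3] y [ 5.4 16.3 18.7]
```

```bash
python3 - <<'E'
from h import *
s=bot.grab_frame('side')
X=cloud(s).reshape(-1,3)*1000;a=-.106; M=np.array([[np.cos(a),np.sin(a)],[-np.sin(a),np.cos(a)]])
P=np.c_[(X[:,:2]-[663.6,-11.4])@M.T,X[:,2]]
for r in ((-250,-230),(-230,-215),(-178,-160),(-160,-140),(-140,-120),(-120,-100)):
    k=(abs(P[:,1])<14)&(P[:,0]>r[0])&(P[:,0]<r[1])&(P[:,2]>20)&(P[:,2]<80)
    if k.sum()>3: print(r,k.sum(),np.percentile(P[k][:,2],[5,50,80,90,98]).round(1))
f=s['frame'][220:300,260:390]; cv2.imwrite('pics/s6.png',cv2.cvtColor(cv2.convertScaleAbs(cv2.resize(f,None,fx=6,fy=6,interpolation=cv2.INTER_CUBIC),alpha=2,beta=20),cv2.COLOR_RGB2BGR))
E
```

```text
(-250, -230) 35 [37.5 47.  51.2 52.2 54.1]
(-230, -215) 40 [39.2 49.9 52.6 53.9 56.5]
(-178, -160) 45 [44.3 54.8 57.7 58.6 59.5]
(-160, -140) 41 [45.  54.4 57.8 59.4 61.2]
(-140, -120) 39 [48.7 56.6 58.9 59.9 62. ]
(-120, -100) 38 [49.3 58.1 61.2 61.6 62. ]
```

View pics/s6.png

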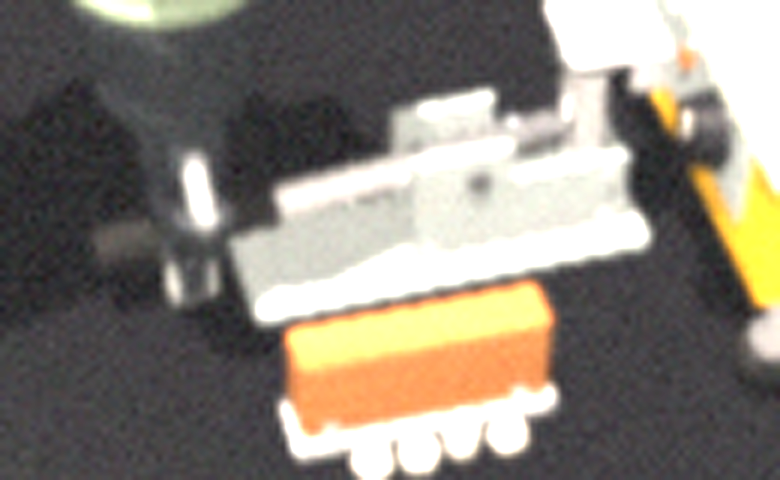

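Call:
{"api": "move_arm", "payload": {"moves": "0 0 0.5 0; 0 0 0.5 0; 0 0 0.5 0; 0 0 0.5 0; 0 0 0.5 0; 0 0 0.5 0; 0 0 0.5 0; 0 0 0.5 0; 0 0 0.5 0; 0 0 0.5 0", "grip_force": 70}}

```text
clock: 29.1
position: [0.4667, 0.0086, 0.0122]
tool_rot: [3.141, 0.003, 3.035]
force: [1.6, -1.9, 20.0]
grip_width: 0.0201
```

```bash
python3 f.py; python3 -c "
from h import *
print(bot.job_done())"
```

```text
[466.7   8.6  12.2] [ 1.6 -1.9 20. ] 29.1
s slope [ -0.1  -0.  175.1] foot rise 13.30908995335773 centre [164.8   0.3] [278.2 320.8] 0.38
  lug z 127.15099784627643 162
t slope [ -0.1  -0.  176.3] foot rise 13.182420116241088 centre [163.5  -0.2] [284.9 314. ] 0.16
  lug z 129.0344720079234 304
the job is handed in; nothing more can be done
None
```

The job is handed in at about 29 s. The plate stands on the jack with both front feet about 13 mm clear of the bench, and the gripper is still holding the handle down.

**What I did:** I wiped all four chips to the plate's -y side with the scraper and left it standing there. I then set the jack flat under the lug pad and pumped three strokes with the sleeve held in the fingers.

**Last checks:**
- **Foot clearance:** both cameras agree on about 13 mm. I worked it out from the tilt of the plate's top, not from the feet themselves.
- **Lever:** the handle slopes about 5° below level, which is roughly 0.45 rad and close to its stop. The wrist force was about 20 N upward.
- **Jack position:** the base lies flat and its centre put the saddle within about 2 mm of the pad. In the last base fit the side view was off (about 6 mm sideways and a few degrees). I put that down to the scraper partly hiding the base.
- **Plate position:** it has stayed within about 3 mm of its place.
- **Chips and scraper:** the pictures show all four chips beyond the scraper, about 125 mm off the centre line, and the scraper standing on the bench. I saw no bystander disturbed in the views I took, but I did not re-measure their positions at the end.

**One thing that disagreed:** after the third stroke the arm's travel suggested the handle was fully down, but the sleeve had slipped about 8–10 mm in the fingers. I pushed it down about 11 mm further and raised the grip force before handing in.

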